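# Level the balancing city sculpture

## Robot

A 6-joint arm with a two-finger parallel gripper is mounted at the origin on the work surface. World frame = base frame: x ahead of the robot, y to its left, z up, the work surface at z = 0. Lengths are in m, angles in rad, forces in N, time in s.
With the tool pointing down it reaches from about 0.225 to 0.725 m from the base axis. Payload 3.1 kg.
Tool frame: the origin (TCP) lies at the very end of the fingers, on their centre line; the grasp point (between the pads) lies 19 mm behind it; z points along the fingers, y is the line along which they close (so a half turn about z gives the same grasp; the last joint's range is limited). The gripper opens to 85 mm and grips with 20 to 120 N. Pads are 22 mm wide; open, the fingers measure 114 mm over their backs; the gripper's body (76 mm by 85 mm) begins 54 mm behind the grasp point. The pads swing forward as they close: fully open they stand 13 mm farther back than shut.
Start: joints at [1.088, 0.048, 0.099, 1.622, 0, 1.443], TCP at [0.182, 0.492, 0.231] pointing down, gripper open.
Joint ranges: [-2.91, 2.91], [-0.99, 1.94], [-1.21, 1.42], [-2.12, 2.29], [-1.49, 1.47], [-3.14, 3.14]. Speed limits (rad/s): [2.79, 2.79, 3.14, 3.14, 3.14, 3.14].

## Interface

Orientations are given as a unit quaternion [w, x, y, z].
In Python, from plant import sensors, grab_frame, job gives the robot as it stands.
- The arm moves only by the tool move_arm, never from a script. Its argument "series" is a list of rows, each an object of numbers: "dx", "dy", "dz": the shift along the tool's x, y, z in units of 30 mm (1.0 is 30 mm); "spin": the turn about the tool's z in units of 10 degrees (1.0 is 10 degrees). A call has 1 to 10 rows; each row shifts and turns the commanded pose from where the row before left it, along the tool's axes as they then stand; what a row does not reach is not made up. A row lasts 1/8 s, in which the tool goes at most 62.5 mm and 10.7 degrees, less where a joint would pass 70% of its speed; a pose out of reach is approached as far as the arm can. A call is refused whole if a number of a shift passes 1 or a number of a turn 1, either way. A call with a gripper value outside its range is refused whole. "hand" is the opening, from 0 (shut) to 1 (fully open), set as the call begins (left out, the last holds). The fingers move at their own pace and stop on an object; "grip_force" is the grip in N (left out, the last holds). Time passes only in rows, so rows that do not move let the fingers close. It gives the time, the measured TCP pose, the force, the opening and the grip force at its end, in the units of the state.
- sensors.read_state(): the state, without advancing time (a new reading comes with each control period).
- grab_frame(name): name is "scene" or "top"; returns a dict with "img" (384x512x3 uint8, blue, green, red), "intrinsics" (3x3 intrinsics, pixels), "k1" (the pictures are not rectified: a ray, as slopes to the right and down, at radius r is drawn at 1 + k1 r^2 times it, then the intrinsics apply), "R" (3x3) and "t" (3): a world point X has camera coordinates R X + t. Camera axes: x right, y down, z forward; pixel columns grow to the right and rows downward; lengths in m; the calibration is good to about 2 mm. A picture is of the moment at which its call begins. There is no depth.
- job.close_job(): hands the job in; it is judged then, once.
The state is a dict: "clock": time; "joints": joint angles; "qvel": joint speeds; "joint_efforts": joint torques, N m; "position": TCP position; "orientation": TCP orientation; "wrist_force": force on the tool from outside, world axes, zero at the start; "torque": the same for the moment, N m; "width": finger opening in m; "gripper_force": force on a finger pad.
Only numpy, scipy, OpenCV 4.12 (cv2) and the standard library are available. Lean on these libraries where they do the work, as an engineer would, in place of code of your own. Each camera call takes 0.05 s, during which the arm holds its last target. There are 200 camera calls.

## Task

The balancing city on the table hangs down on one side. Stand the loose plaster tower upright on the raised arm of its beam, set down gently, at the distance from the pivot where the beam comes to rest level (to within about a degree); the tower is a hollow casting, so you must find out how heavy it is. Leave the concrete block and the little house where they stand on the beam, without touching them, and do not disturb the other things on the table.

Things in the scene. Friction and masses are not known exactly. Their poses are not given: they have to be found in the camera images.
- beam (a joint): tilt of the see-saw beam about its pivot, rad: 0 level, positive when the left arm (+y end) is up, negative when the right arm is up; stops at +-0.24. Weighted below its pivot and damped, it rests, within about a second, at a tilt proportional to the unbalanced moment. With block and house alone (as at the start) it rests at 0.13 to 0.21 one way or the other
- beam_top (a point): centre of the beam's upper face, over the pivot and 6 mm above its axis; y runs along the beam, z is normal to the face and tilts with it. The beam is a plywood plank 560 mm long (y), 56 mm wide (x), 12 mm thick; its upper face is 91 mm above the table when level
- stand: fixed wooden stand: foot 130 x 150 x 14 mm, two cheeks 90 mm high beside the beam's middle; origin on the table under the pivot, y along the level beam to the left arm, z up. Pivot axis (along x) 85 mm up. Beam stiffness: unbalanced moment (N times m along the beam) per rad of tilt is about 1.72 N m with block and house on it, 1.62 N m with the tower on it too
- tower: loose hollow plaster tower on the table: foot part 40 x 40 mm, 60 mm high, then a square shaft 28 x 28 mm from 60 to 110 mm height; origin at the centre of its underside, z up, x and y square to its sides. Mass centre on its axis; mass unknown, 130 to 270 g. Between 93 and 250 mm from the pivot on the raised arm there is always a place where it levels the beam
- block: solid concrete tower block 50 (x) x 56 (y) x 80 mm high, 0.6 kg, the heavy one, standing on one arm of the beam, 50 to 64 mm from the pivot; origin at the centre of its underside. Not to be touched
- house: little plaster house 30 x 30 x 44 mm high, 0.08 kg, standing on the other arm of the beam, 50 to 64 mm from the pivot; origin at the centre of its underside. Not to be touched
- books: bystander: two books lying in a pile, about 150 x 110 x 41 mm, origin at the centre of the underside
- brushes: bystander: steel can with brushes, 76 mm wide, 90 mm high, brushes to 190 mm; origin at the centre of the underside
- tape: bystander: roll of tape lying flat, 90 mm wide, 24 mm high; origin at the centre of the underside
Things that resemble listed ones, but are neither listed nor needed, are in the scene too. What is shaped like the tower but purple or yellow is not meant.

How it is judged:
By the outcome, as a careful person would: the job done as asked, in the order asked, and still so for the second after the job is handed in, with the robot touching nothing.
It also fails if it takes over 64 s, if anything falls off the work surface, if the arm or the gripper's body presses on something with over 40 N, if the wrist force passes 120 N, or if a joint passes its speed limit or range.

## Working session

There is one attempt and no reset: what is moved stays moved. The work goes in short steps, Python scripts to look and compute and a tool call to move; the robot and the scene stay as the last step left them, time stands still between calls to the robot, and variables do not carry over. Pictures are saved under pics/ and viewed, at most 10 in all, crops included, and the job is handed in when it is done.

Besides the shell and the picture viewer there is one more tool, called after "Emit:" in YAML: its name, and indented under it one key for each argument. move_arm: Moves the arm, as the interface text tells. Its arguments: {"type":"object","properties":{"series":{"type":"array"},"hand":{"type":"number"},"grip_force":{"type":"number"}},"required":["series"]}

```bash
mkdir -p pics; ls
cat > h.py <<'E'
import numpy as np,cv2
from plant import sensors,grab_frame,job
def shot(n,f=None):
    d=grab_frame(n); 
    if f: cv2.imwrite('pics/'+f,d['img'])
    return d
def proj(d,X):
    c=np.asarray(X)@np.array(d['R']).T+np.array(d['t']); s=c[...,:2]/c[...,2:]
    s=s*(1+d['k1']*(s**2).sum(-1,keepdims=True)); K=np.array(d['intrinsics'])
    return s*[K[0,0],K[1,1]]+K[:2,2]
def ray(d,uv):
    K=np.array(d['intrinsics']); p=(np.array(uv,float)-K[:2,2])/[K[0,0],K[1,1]]; s=p.copy()
    for _ in range(30): s=p/(1+d['k1']*(s**2).sum())
    R=np.array(d['R']); return -R.T@np.array(d['t']), R.T@np.array([s[0],s[1],1])
def atz(d,uv,z):
    o,v=ray(d,uv); return o+v*(z-o[2])/v[2]
def atx(d,uv,x):
    o,v=ray(d,uv); return o+v*(x-o[0])/v[0]
E
python3 - <<'E'
from h import *
a=shot('scene')['img'];b=shot('top')['img']
import pickle
cv2.imwrite('pics/s0.png',cv2.resize(a,(800,600)));cv2.imwrite('pics/t0.png',cv2.resize(b,(800,600)))
print(sensors.read_state())
for n in('scene','top'):
    d=grab_frame(n);pickle.dump(d,open(n+'0.pkl','wb'));R=np.array(d['R']);print(n,d['intrinsics'],d['k1'],-R.T@np.array(d['t']))
E
```

```text
pics
{'clock': 0.1, 'joints': array([ 1.08820633e+00,  4.86722707e-02,  9.77355455e-02,  1.62199823e+00,
       -8.20439015e-06,  1.44296327e+00]), 'qvel': array([-0.00092772, -0.0013631 ,  0.00323626,  0.00054294, -0.00022661,
        0.00031766]), 'joint_efforts': array([ 2.81393259e-03, -3.39852047e+01,  3.20935500e+01,  1.58379099e-02,
       -1.00726404e-04,  5.14854975e-06]), 'position': array([0.18213505, 0.49179968, 0.230227  ]), 'orientation': array([-3.17410428e-04,  1.76449681e-01,  9.84309081e-01, -1.02112536e-03]), 'wrist_force': array([-0.23983863,  0.06794409,  1.05898929]), 'torque': array([ 0.022583  , -0.02955278,  0.00536883]), 'gripper_force': 0.0, 'width': 0.08515069543762875}
scene [[427.30186936   0.         254.03129808]
 [  0.         427.30186936 192.54309745]
 [  0.           0.           1.        ]] 0.026727259524877398 [ 1.04271145 -0.64218251  1.33613185]
top [[361.22093621   0.         261.85386321]
 [  0.         361.22093621 185.28175827]
 [  0.           0.           1.        ]] -0.06019520351155371 [0.37180134 0.01490819 1.08017747]
```

View pics/s0.png

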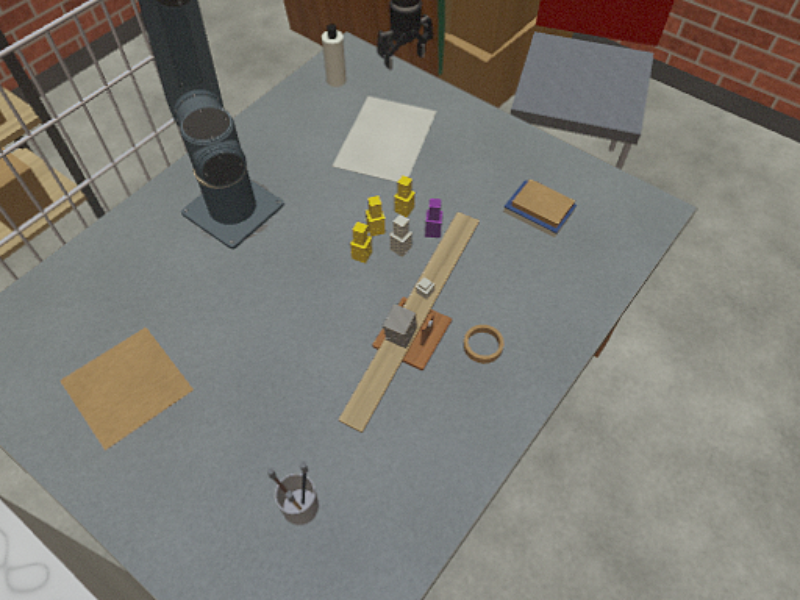

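View pics/t0.png

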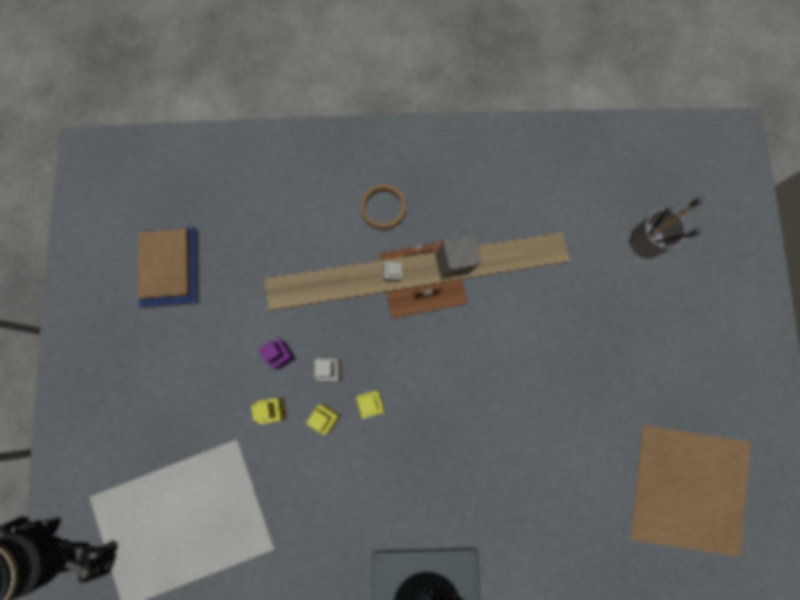

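The scene view shows one whitish tower at (401,235), yellow ones at (404,195), (375,215) and (361,242), and a purple one at (434,218). In the top view they are the white one at (326,370), yellow at (267,411), (322,419) and (370,405), and purple at (276,353). The white/grey one fits the plaster tower. The house is on the left (+y) arm, which is raised, and the block is on the right. I'll confirm the tower in one crop.

Run:
```python
from h import *
import pickle
s=pickle.load(open('scene0.pkl','rb'))['img'];t=pickle.load(open('top0.pkl','rb'))['img']
# scene crop cols 215-315 rows 105-180 x8 ; top crop
f=lambda im,c0,r0,w,h,k:cv2.resize(im[r0:r0+h,c0:c0+w],None,fx=k,fy=k,interpolation=cv2.INTER_CUBIC)
cv2.imwrite('pics/c1.png',np.vstack([np.hstack([f(s,215,105,50,60,8*5//5)[:300*2],f(t,180,210,50,60,8)])]))
a=f(s,210,110,200,165,4)
a=cv2.resize(s[130:280,210:310],None,fx=4,fy=4,interpolation=cv2.INTER_CUBIC)
b=cv2.resize(t[145:245,165:265],None,fx=4,fy=4,interpolation=cv2.INTER_CUBIC); b=np.vstack([b,np.zeros((200,400,3),np.uint8)])
cv2.imwrite('pics/c2.png',np.hstack([a,b]))
```

```text
(no output)
```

View pics/c1.png

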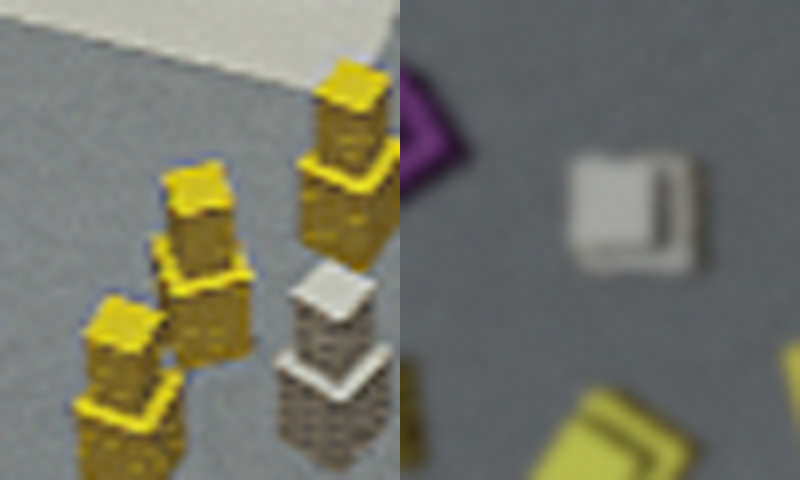

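View pics/c2.png

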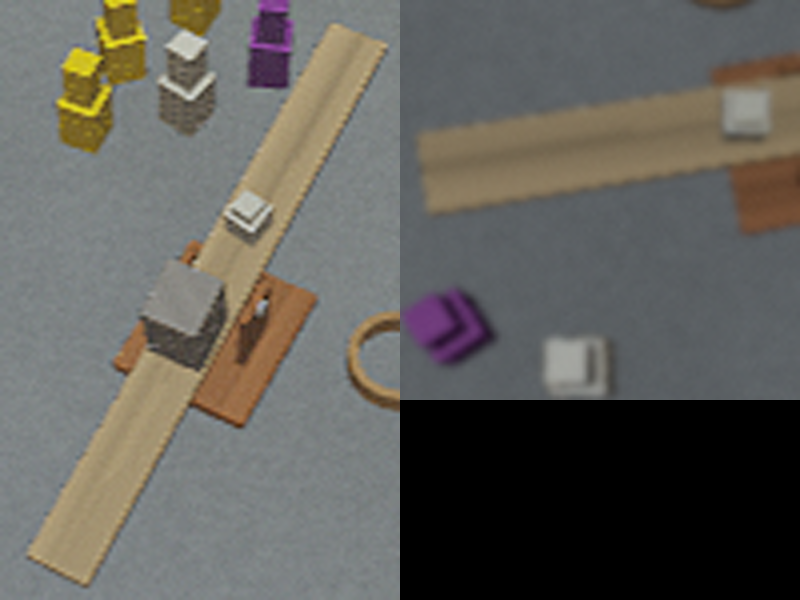

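The white tower is confirmed: light stepped plaster, in the scene crop with its top centred at (334,290), and in the top crop with its shaft top at about (614,203). I'll fit the poses with the pixel corners I read.

```bash
cat > fit.py <<'E'
from h import *
from scipy.optimize import least_squares
def beampt(p,X): # X in beam_top coords; p=x,y,yaw,tilt
    X=np.atleast_2d(X).astype(float)+[0,0,.006]; c,s=np.cos(p[3]),np.sin(p[3])
    Y=np.c_[X[:,0],c*X[:,1]-s*X[:,2],s*X[:,1]+c*X[:,2]+.085]
    return yaw(p,Y)
def yaw(p,Y):
    c,s=np.cos(p[2]),np.sin(p[2]); Y=np.atleast_2d(Y)
    return np.c_[p[0]+c*Y[:,0]-s*Y[:,1],p[1]+s*Y[:,0]+c*Y[:,1],Y[:,2]]
E
python3 - <<'E'
from fit import *
import pickle
S=pickle.load(open('scene0.pkl','rb'));T=pickle.load(open('top0.pkl','rb'))
cr=lambda L,k,c,r:(np.array(L,float)+.5)/k-.5+[c,r]
s2=cr([(387,45),(338,25),(28,555),(90,585)],4,210,130); sB=[(.028,.28,0),(-.028,.28,0),(-.028,-.28,0),(.028,-.28,0)]
t2=np.r_[cr([(18,132),(28,212)],4,165,145),cr([(565,234),(570,261)],1.5625,0,0)]; tB=[(.028,.28,0),(-.028,.28,0),(.028,-.28,0),(-.028,-.28,0)]
s3=cr([(115,365),(243,427),(317,298)],4,210,130); sF=[(-.065,-.075,.014),(.065,-.075,.014),(.065,.075,.014)]
t3=cr([(465,304),(393,317)],1.5625,0,0); tF=[(-.065,-.075,.014),(-.065,.075,.014)]
def res(p): return np.r_[proj(S,beampt(p,sB))-s2,proj(T,beampt(p,tB))-t2,proj(S,yaw(p,sF))-s3,proj(T,yaw(p,tF))-t3].ravel()
r=least_squares(res,[.45,0,.1,.15],loss='soft_l1');print('beam',r.x);print(res(r.x).reshape(-1,2).round(1).tolist())
np.save('beam0.npy',r.x)
# tower
q=.014;f=.02
st=cr([(292,292),(330,262),(375,285),(340,320),(277,360),(340,402),(390,350)],8,215,105)
tt=cr([(175,155),(255,158),(172,248),(295,152),(293,272)],8,180,210)
sq=lambda a,z:[(-a,-a,z),(-a,a,z),(a,a,z),(a,-a,z)]
sX=sq(q,.11)+[(-f,-f,.06),(f,-f,.06),(f,f,.06)]
tX=[(q,q,.11),(q,-q,.11),(-q,q,.11),(f,-f,.06),(-f,-f,.06)]
def rt(p): return np.r_[proj(S,yaw(p,sX))-st,proj(T,yaw(p,tX))-tt].ravel()
c=atz(T,tt[:3].mean(0),.11)
w=least_squares(rt,[c[0],c[1],0.],loss='soft_l1');print('tower',w.x);print(rt(w.x).reshape(-1,2).round(1).tolist())
# house roof centre top view
print(atz(T,cr([(346,110)],4,165,145)[0],.14),)
E
```

```text
beam [ 0.59673079 -0.01290389  0.16062274  0.14989465]
[[0.8, 0.1], [-0.9, -0.5], [-0.8, -0.0], [-1.2, 0.4], [-0.3, -0.2], [0.1, -0.0], [-0.9, -1.0], [0.4, -0.2], [-0.6, -0.5], [0.0, -0.2], [0.7, -0.4], [1.9, -0.7], [-1.3, 0.4]]
tower [ 0.4238073   0.16627154 -0.02036317]
[[0.2, 0.3], [0.2, -0.4], [0.4, 0.4], [0.1, 0.6], [-0.1, 0.5], [0.2, 0.5], [0.6, 0.5], [-0.2, 1.2], [0.2, 0.7], [-0.1, 0.1], [-0.1, 0.4], [-0.1, -0.2]]
[0.58621964 0.04153119 0.14      ]
```

```bash
cat > plan.py <<'E'
from h import *
from scipy.spatial.transform import Rotation as Ro
import json,math
def plan(P,ang,n=None,spinlast=None):
    """print rows to tcp P with tool y at world angle ang(deg, mod 180)"""
    s=sensors.read_state();R=Ro.from_quat(np.roll(s['orientation'],-1));p=np.array(s['position']);y=R.as_matrix()[:,1]
    a=math.degrees(math.atan2(y[1],y[0])); d=(a-ang+90)%180-90
    tot=np.array(P)-p; n=n or int(max(math.ceil(abs(d)/9.5),math.ceil(np.linalg.norm(tot)/.03/.95),1)); out=[]
    print('now',p.round(4),'yang',round(a,2),'spin',round(d,1),'rows',n)
    for i in range(n):
        st=R.inv().apply((np.array(P)-p)/(n-i))/.03; st=np.clip(st,-1,1).round(2); sp=round(d/10/n,2)
        out.append(dict(dx=st[0],dy=st[1],dz=st[2],spin=sp)); p=p+R.apply(st*.03); R=R*Ro.from_euler('z',sp*10,degrees=True)
    for k in range(0,n,10): print(json.dumps(out[k:k+10]))
    print('end',p)
E
python3 - <<'E'
from plan import *
F=[]
for i in range(12):
    grab_frame('top');F.append(sensors.read_state()['wrist_force'])
F=np.array(F);print(F.mean(0),F.std(0))
plan([.424,.166,.21],-1.2)
E
```

```text
[ 0.01687486  0.14669894 -0.02878508] [0.42219186 0.36153863 0.43987321]
now [0.1824 0.4923 0.2314] yang 69.67 spin 70.9 rows 15
[{"dx": -0.76, "dy": -0.49, "dz": 0.05, "spin": 0.47}, {"dx": -0.79, "dy": -0.43, "dz": 0.05, "spin": 0.47}, {"dx": -0.83, "dy": -0.36, "dz": 0.05, "spin": 0.47}, {"dx": -0.85, "dy": -0.3, "dz": 0.05, "spin": 0.47}, {"dx": -0.87, "dy": -0.22, "dz": 0.05, "spin": 0.47}, {"dx": -0.89, "dy": -0.15, "dz": 0.05, "spin": 0.47}, {"dx": -0.9, "dy": -0.08, "dz": 0.05, "spin": 0.47}, {"dx": -0.9, "dy": -0.0, "dz": 0.05, "spin": 0.47}, {"dx": -0.9, "dy": 0.07, "dz": 0.04, "spin": 0.47}, {"dx": -0.89, "dy": 0.14, "dz": 0.05, "spin": 0.47}]
[{"dx": -0.88, "dy": 0.22, "dz": 0.04, "spin": 0.47}, {"dx": -0.86, "dy": 0.29, "dz": 0.05, "spin": 0.47}, {"dx": -0.83, "dy": 0.35, "dz": 0.04, "spin": 0.47}, {"dx": -0.8, "dy": 0.42, "dz": 0.05, "spin": 0.47}, {"dx": -0.76, "dy": 0.48, "dz": 0.04, "spin": 0.47}]
end [0.4238742  0.16587327 0.21003846]
```

Emit:
move_arm:
  series:
    - {"dx":-0.76,"dy":-0.49,"dz":0.05,"spin":0.47}
    - {"dx":-0.79,"dy":-0.43,"dz":0.05,"spin":0.47}
    - {"dx":-0.83,"dy":-0.36,"dz":0.05,"spin":0.47}
    - {"dx":-0.85,"dy":-0.3,"dz":0.05,"spin":0.47}
    - {"dx":-0.87,"dy":-0.22,"dz":0.05,"spin":0.47}
    - {"dx":-0.89,"dy":-0.15,"dz":0.05,"spin":0.47}
    - {"dx":-0.9,"dy":-0.08,"dz":0.05,"spin":0.47}
    - {"dx":-0.9,"dy":0,"dz":0.05,"spin":0.47}
    - {"dx":-0.9,"dy":0.07,"dz":0.05,"spin":0.47}
    - {"dx":-0.89,"dy":0.14,"dz":0.05,"spin":0.47}
  hand: 0.65

```text
clock: 2.05
position: [0.344, 0.2743, 0.2164]
orientation: [0.0, 0.555, 0.832, 0.0]
wrist_force: [0.6, -0.3, -0.3]
width: 0.0555
gripper_force: 0.0
```

Emit:
move_arm:
  series:
    - {"dx":-0.88,"dy":0.22,"spin":0.47}
    - {"dx":-0.86,"dy":0.29,"spin":0.47}
    - {"dx":-0.83,"dy":0.35,"spin":0.47}
    - {"dx":-0.8,"dy":0.42,"spin":0.47}
    - {"dx":-0.76,"dy":0.48,"spin":0.47}
    - {"dx":0}
    - {"dx":0}

```text
$.series[0]: bad value
```

Run:
```python
from plan import *
plan([.424,.166,.125],-1.2,4)
d=shot('scene');cv2.imwrite('pics/s1.png',cv2.resize(d['img'][60:210,180:330],(600,600),interpolation=cv2.INTER_CUBIC))
```

```text
now [0.344  0.2743 0.2164] yang 22.52 spin 23.7 rows 4
[{"dx": -1.0, "dy": 0.27, "dz": 0.76, "spin": 0.59}, {"dx": -1.0, "dy": 0.38, "dz": 0.76, "spin": 0.59}, {"dx": -1.0, "dy": 0.5, "dz": 0.76, "spin": 0.59}, {"dx": -1.0, "dy": 0.62, "dz": 0.77, "spin": 0.59}]
end [0.42386501 0.16916865 0.12488899]
```

View pics/s1.png

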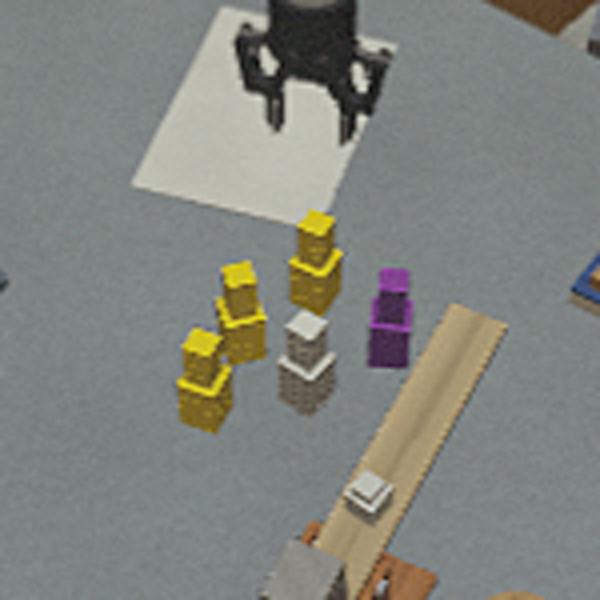

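The second move was refused because every row needs all four keys. The picture shows the gripper still short of the tower, at (305,90), and the tower undisturbed at (306,360). I'll send it again.

Emit:
move_arm:
  series:
    - {"dx":-0.88,"dy":0.22,"dz":0.05,"spin":0.47}
    - {"dx":-0.86,"dy":0.29,"dz":0.05,"spin":0.47}
    - {"dx":-0.83,"dy":0.35,"dz":0.05,"spin":0.47}
    - {"dx":-0.8,"dy":0.42,"dz":0.05,"spin":0.47}
    - {"dx":-0.76,"dy":0.48,"dz":0,"spin":0.5}
    - {"dx":0,"dy":0,"dz":0,"spin":0}
    - {"dx":0,"dy":0,"dz":0,"spin":0}

```text
clock: 2.98
position: [0.4235, 0.1663, 0.2104]
orientation: [-0.0, 0.714, 0.7, 0.0]
wrist_force: [0.5, 0.6, 0.1]
width: 0.0557
gripper_force: 0.0
```

Run:
```python
from plan import *
plan([.424,.166,.068],-1.2,6)
F=[]
for i in range(20):
    d=grab_frame('scene');F.append(sensors.read_state()['wrist_force'])
F=np.array(F);print(F.mean(0),F.std(0))
```

```text
now [0.4235 0.1663 0.2104] yang -1.07 spin 0.1 rows 6
[{"dx": -0.0, "dy": 0.0, "dz": 0.79, "spin": 0.0}, {"dx": -0.0, "dy": 0.0, "dz": 0.79, "spin": 0.0}, {"dx": -0.0, "dy": 0.0, "dz": 0.79, "spin": 0.0}, {"dx": -0.0, "dy": 0.01, "dz": 0.79, "spin": 0.0}, {"dx": -0.01, "dy": 0.0, "dz": 0.79, "spin": 0.0}, {"dx": -0.0, "dy": 0.01, "dz": 0.8, "spin": 0.0}]
end [0.42402538 0.16606731 0.06786403]
[-0.07458822  0.16880139  0.31325893] [0.51422524 0.62779787 0.37803991]
```

Emit:
move_arm:
  series:
    - {"dx":0,"dy":0,"dz":0.8,"spin":0}
    - {"dx":0,"dy":0,"dz":0.8,"spin":0}
    - {"dx":0,"dy":0,"dz":0.8,"spin":0}
    - {"dx":0,"dy":0,"dz":0.8,"spin":0}
    - {"dx":0,"dy":0,"dz":0.8,"spin":0}
    - {"dx":0,"dy":0,"dz":0.7,"spin":0}
    - {"dx":0,"dy":0,"dz":0,"spin":0}

```text
clock: 4.85
position: [0.422, 0.1654, 0.0674]
orientation: [-0.001, 0.714, 0.7, -0.002]
wrist_force: [0.0, -0.1, 0.1]
width: 0.0552
gripper_force: 0.0
```

Emit:
move_arm:
  series:
    - {"dx":0,"dy":0,"dz":0,"spin":0}
    - {"dx":0,"dy":0,"dz":0,"spin":0}
    - {"dx":0,"dy":0,"dz":0,"spin":0}
    - {"dx":0,"dy":0,"dz":0,"spin":0}
    - {"dx":0,"dy":0,"dz":0,"spin":0}
    - {"dx":0,"dy":0,"dz":0,"spin":0}
  hand: 0.15
  grip_force: 30

```text
clock: 5.6
position: [0.4247, 0.1661, 0.0706]
orientation: [0.001, 0.714, 0.7, 0.001]
wrist_force: [-0.9, -0.6, 5.5]
width: 0.0277
gripper_force: 35.8
```

Emit:
move_arm:
  series:
    - {"dx":0,"dy":0,"dz":-0.2,"spin":0}
    - {"dx":0,"dy":0,"dz":-0.8,"spin":0}
    - {"dx":0,"dy":0,"dz":-1,"spin":0}
    - {"dx":0,"dy":0,"dz":-1,"spin":0}
    - {"dx":0,"dy":0,"dz":-1,"spin":0}
    - {"dx":0,"dy":0,"dz":-1,"spin":0}
    - {"dx":0,"dy":0,"dz":-0.8,"spin":0}
    - {"dx":0,"dy":0,"dz":-0.2,"spin":0}
    - {"dx":0,"dy":0,"dz":0,"spin":0}
    - {"dx":0,"dy":0,"dz":0,"spin":0}

```text
clock: 6.85
position: [0.4231, 0.1657, 0.2476]
orientation: [-0.001, 0.714, 0.7, -0.001]
wrist_force: [-0.3, -0.4, -1.6]
width: 0.0279
gripper_force: 34.9
```

Run:
```python
from plan import *
from fit import beampt
F=[]
for i in range(60):
    d=grab_frame('scene');s=sensors.read_state();F.append(s['wrist_force'])
F=np.array(F);m=-(F[:,2].mean()-.1)/9.81;print(F.mean(0),F.std(0),'mass',m,s['width'],s['clock'])
cv2.imwrite('pics/s2.png',cv2.resize(d['img'][60:210,180:330],(600,600),interpolation=cv2.INTER_CUBIC))
b=np.load('beam0.npy');r=1.72*b[3]/(9.81*m);print('r',r)
b1=b.copy();b1[3]=0
for rr in (.15,r): print(rr,beampt(b,[0,rr,0]),beampt(b1,[0,rr,0]))
```

```text
[ 0.04911999 -0.08824343 -2.07363216] [0.52133087 0.53221525 0.50819975] mass 0.2215731047143827 0.02789417809060379 9.85
r 0.11861197351814465
0.15 [[0.57315315 0.13262049 0.11333282]] [[0.57274084 0.13516529 0.091     ]]
0.11861197351814465 [[0.57811684 0.10198392 0.10864552]] [[0.57776082 0.10418129 0.091     ]]
```

View pics/s2.png

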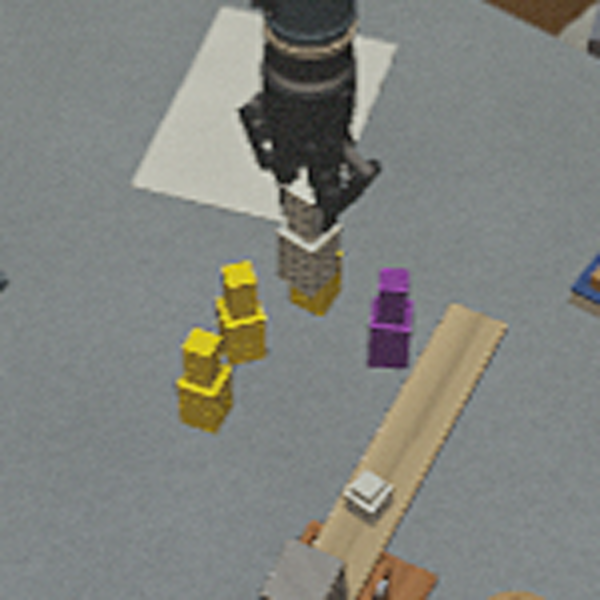

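The tower hangs upright in the gripper at (310,250). I estimate it at about 0.22 kg, which puts it about 119 mm from the pivot. Moving there.

Run:
```python
from plan import *
plan([.578,.1042,.245],9.2)
```

```text
now [0.4239 0.1658 0.2493] yang -1.13 spin -10.3 rows 6
[{"dx": -0.33, "dy": 0.86, "dz": 0.02, "spin": -0.17}, {"dx": -0.35, "dy": 0.85, "dz": 0.02, "spin": -0.17}, {"dx": -0.38, "dy": 0.84, "dz": 0.03, "spin": -0.17}, {"dx": -0.4, "dy": 0.83, "dz": 0.02, "spin": -0.17}, {"dx": -0.42, "dy": 0.82, "dz": 0.03, "spin": -0.17}, {"dx": -0.45, "dy": 0.81, "dz": 0.02, "spin": -0.17}]
end [0.57792054 0.10417394 0.24508719]
```

Emit:
move_arm:
  series:
    - {"dx":-0.33,"dy":0.86,"dz":0,"spin":-0.17}
    - {"dx":-0.35,"dy":0.85,"dz":0,"spin":-0.17}
    - {"dx":-0.38,"dy":0.84,"dz":0,"spin":-0.17}
    - {"dx":-0.4,"dy":0.83,"dz":0,"spin":-0.17}
    - {"dx":-0.42,"dy":0.82,"dz":0,"spin":-0.17}
    - {"dx":-0.45,"dy":0.81,"dz":0,"spin":-0.17}
    - {"dx":0,"dy":0,"dz":0,"spin":0}
    - {"dx":0,"dy":0,"dz":0,"spin":0}

```text
clock: 10.85
position: [0.5775, 0.1043, 0.2491]
orientation: [-0.001, 0.649, 0.761, -0.0]
wrist_force: [-0.6, 0.6, -2.4]
width: 0.0276
gripper_force: 34.9
```

Run:
```python
from plan import *
plan([.578,.1042,.18],9.2)
d=shot('scene');cv2.imwrite('pics/s3.png',cv2.resize(d['img'][120:270,190:340],(600,600),interpolation=cv2.INTER_CUBIC))
```

```text
now [0.5775 0.1043 0.2491] yang 9.06 spin -0.1 rows 3
[{"dx": -0.0, "dy": 0.01, "dz": 0.77, "spin": -0.0}, {"dx": -0.0, "dy": 0.0, "dz": 0.77, "spin": -0.0}, {"dx": -0.01, "dy": 0.01, "dz": 0.76, "spin": -0.0}]
end [0.57805462 0.10414521 0.18009576]
```

View pics/s3.png

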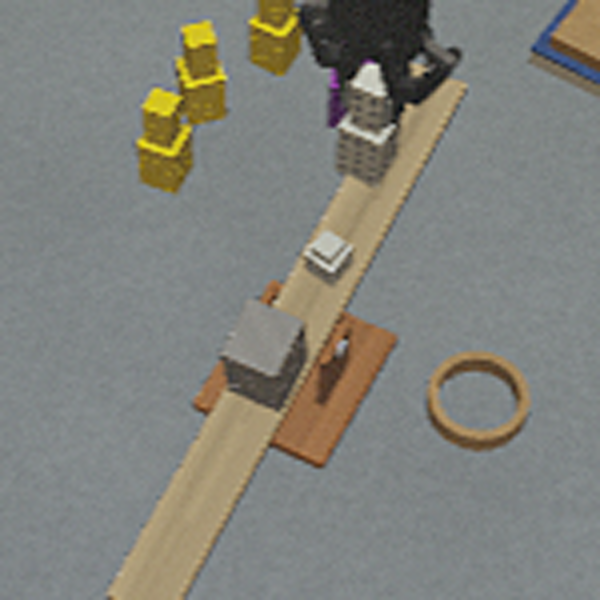

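The tower is above the left arm at (367,150), beyond the house at (330,255). I'll lower it slowly.

Emit:
move_arm:
  series:
    - {"dx":0,"dy":0,"dz":0.6,"spin":0}
    - {"dx":0,"dy":0,"dz":0.6,"spin":0}
    - {"dx":0,"dy":0,"dz":0.5,"spin":0}
    - {"dx":0,"dy":0,"dz":0.2,"spin":0}
    - {"dx":0,"dy":0,"dz":0.2,"spin":0}
    - {"dx":0,"dy":0,"dz":0.15,"spin":0}
    - {"dx":0,"dy":0,"dz":0.15,"spin":0}
    - {"dx":0,"dy":0,"dz":0.15,"spin":0}
    - {"dx":0,"dy":0,"dz":0.15,"spin":0}
    - {"dx":0,"dy":0,"dz":0,"spin":0}

```text
clock: 12.15
position: [0.5779, 0.1042, 0.168]
orientation: [-0.0, 0.649, 0.761, -0.0]
wrist_force: [-0.3, 0.6, -1.2]
width: 0.0276
gripper_force: 35.1
```

Emit:
move_arm:
  series:
    - {"dx":0,"dy":0,"dz":0.1,"spin":0}
    - {"dx":0,"dy":0,"dz":0.1,"spin":0}
    - {"dx":0,"dy":0,"dz":0.07,"spin":0}
    - {"dx":0,"dy":0,"dz":0,"spin":0}
    - {"dx":0,"dy":0,"dz":0,"spin":0}
    - {"dx":0,"dy":0,"dz":0,"spin":0}
    - {"dx":0,"dy":0,"dz":0,"spin":0}
    - {"dx":0,"dy":0,"dz":0,"spin":0}

```text
clock: 13.15
position: [0.578, 0.1043, 0.1603]
orientation: [0.0, 0.649, 0.761, 0.0]
wrist_force: [-1.3, 2.1, 0.6]
width: 0.0278
gripper_force: 35.3
```

Run:
```python
from plan import *
F=[]
for i in range(20):
    d=grab_frame('scene');s=sensors.read_state();F.append(s['wrist_force'])
F=np.array(F);print(F.mean(0),s['position'],s['clock'])
cv2.imwrite('pics/s4.png',cv2.resize(d['img'][130:280,200:350],(600,600),interpolation=cv2.INTER_CUBIC))
```

```text
[-0.27352878  1.75647841  0.91078175] [0.57799967 0.10418182 0.16024128] 14.15
```

View pics/s4.png

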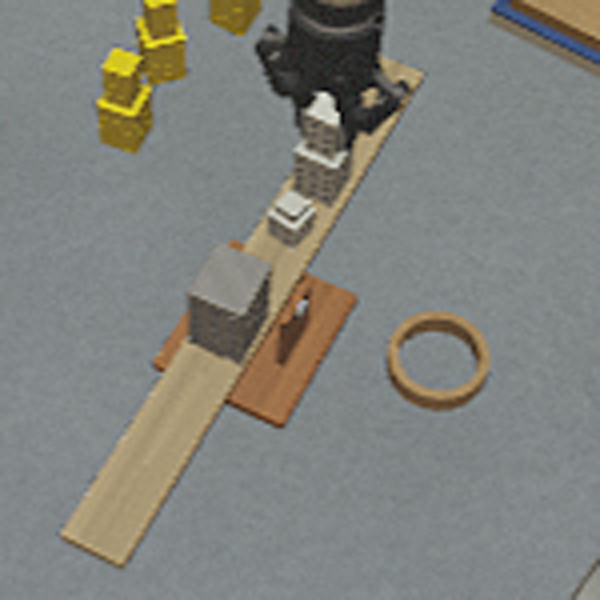

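Run:
```python
from fit import *
d=shot('scene');b=np.load('beam0.npy')
pts=(np.array([(62,535),(123,567),(424,73)],float)+.5)/4-.5+[200,130]
X=[(-.028,-.28,0),(.028,-.28,0),(.028,.28,0)]
f=lambda t:(proj(d,beampt(np.r_[b[:3],t[0]],X))-pts).ravel()
r=least_squares(f,[0.]);print(r.x,r.fun.round(1))
for t in(.15,0,-.05):print(t,proj(d,beampt(np.r_[b[:3],t],X)).round(1).tolist())
```

```text
[-0.00858023] [-0.7 -0.  -0.5  0.1  0.7  0. ]
0.15 [[215.9, 268.3], [230.9, 276.3], [307.1, 141.0]]
0 [[214.5, 263.7], [229.9, 271.8], [306.4, 147.5]]
-0.05 [[214.3, 261.7], [229.8, 269.8], [306.0, 149.9]]
```

The beam is now about level (tilt -0.009). I'll ease up 1 mm and release.

Emit:
move_arm:
  series:
    - {"dx":0,"dy":0,"dz":-0.04,"spin":0}
    - {"dx":0,"dy":0,"dz":0,"spin":0}
  hand: 0.5

```text
clock: 14.45
position: [0.578, 0.1037, 0.1614]
orientation: [0.0, 0.649, 0.761, -0.0]
wrist_force: [0.4, -0.4, -0.5]
width: 0.043
gripper_force: 0.0
```

Emit:
move_arm:
  series:
    - {"dx":0,"dy":0,"dz":0,"spin":0}
    - {"dx":0,"dy":0,"dz":0,"spin":0}
    - {"dx":0,"dy":0,"dz":-0.1,"spin":0}
    - {"dx":0,"dy":0,"dz":-0.3,"spin":0}
    - {"dx":0,"dy":0,"dz":-0.6,"spin":0}
    - {"dx":0,"dy":0,"dz":-1,"spin":0}
    - {"dx":0,"dy":0,"dz":-1,"spin":0}
    - {"dx":0,"dy":0,"dz":0,"spin":0}
    - {"dx":0,"dy":0,"dz":0,"spin":0}
    - {"dx":0,"dy":0,"dz":0,"spin":0}

```text
clock: 15.7
position: [0.5773, 0.1042, 0.25]
orientation: [-0.001, 0.649, 0.761, -0.001]
wrist_force: [-0.0, -0.5, 0.2]
width: 0.0426
gripper_force: 0.0
```

Emit:
move_arm:
  series:
    - {"dx":0,"dy":-1,"dz":-1,"spin":0}
    - {"dx":0,"dy":-1,"dz":-1,"spin":0}
    - {"dx":0,"dy":-1,"dz":-0.5,"spin":0}
    - {"dx":0,"dy":-1,"dz":0,"spin":0}
    - {"dx":0,"dy":-1,"dz":0,"spin":0}
    - {"dx":0,"dy":0,"dz":0,"spin":0}
    - {"dx":0,"dy":0,"dz":0,"spin":0}

```text
clock: 16.58
position: [0.43, 0.0806, 0.3257]
orientation: [-0.0, 0.649, 0.761, -0.0]
wrist_force: [-0.8, -0.2, -0.8]
width: 0.0421
gripper_force: 0.0
```

Run:
```python
from h import *
import pickle
d=shot('scene');t=shot('top');pickle.dump((d,t),open('s5.pkl','wb'))
a=cv2.resize(d['img'][130:280,200:300],(400,600),interpolation=cv2.INTER_CUBIC)
T=t['img'];b=np.vstack([cv2.resize(T[140:240,165:265],(400,400),interpolation=cv2.INTER_CUBIC),cv2.resize(T[130:180,290:390],(400,200),interpolation=cv2.INTER_CUBIC)])
cv2.imwrite('pics/s5.png',np.hstack([a,b]))
```

```text
(no output)
```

View pics/s5.png

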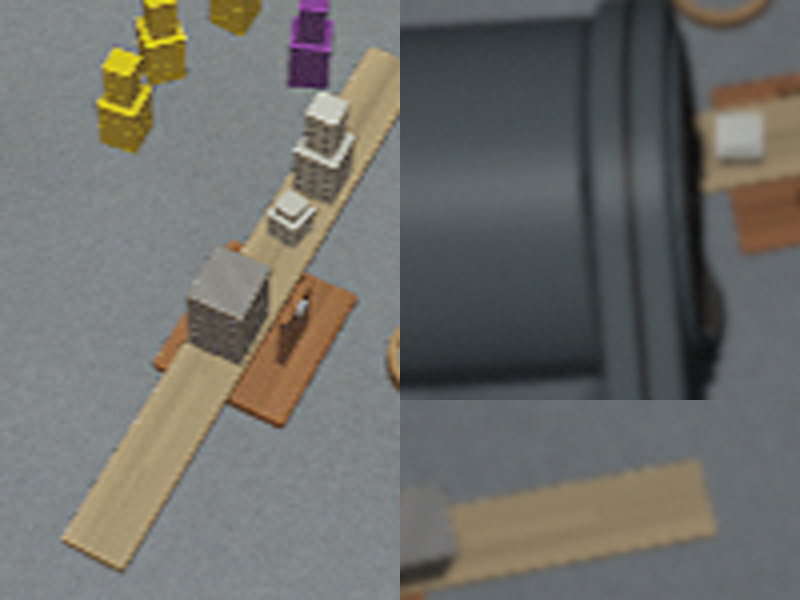

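The beam rests close to level with the tower standing upright at (325,150), though the right end sits slightly low. For a precise tilt I'll clear the arm from the top view and fit the beam silhouette.

Emit:
move_arm:
  series:
    - {"dx":0.9,"dy":-0.4,"dz":0,"spin":0}
    - {"dx":0.9,"dy":-0.4,"dz":0,"spin":0}
    - {"dx":0.9,"dy":-0.4,"dz":0,"spin":0}
    - {"dx":0.9,"dy":-0.4,"dz":0,"spin":0}
    - {"dx":0.9,"dy":-0.4,"dz":0,"spin":0}
    - {"dx":0.9,"dy":-0.4,"dz":0,"spin":0}
    - {"dx":0.9,"dy":-0.4,"dz":0,"spin":0}
    - {"dx":0.9,"dy":-0.4,"dz":0,"spin":0}
    - {"dx":0,"dy":0,"dz":0,"spin":0}
    - {"dx":0,"dy":0,"dz":0,"spin":0}

```text
clock: 17.92
position: [0.3015, 0.2786, 0.3261]
orientation: [0.0, 0.649, 0.761, -0.0]
wrist_force: [-0.1, -0.5, -0.9]
width: 0.0426
gripper_force: 0.0
```

```bash
cat > sil.py <<'E'
from fit import *
import pickle
C=[(x,y,z) for x in(-.028,.028) for y in(-.28,.28) for z in(0,-.012)]
def mean(n,k=4):
    L=[grab_frame(n) for _ in range(k)]; d=dict(L[0]); d['img']=np.mean([l['img'].astype(float) for l in L],0); return d
def sat(d):
    i=d['img'].astype(float); return (i[...,2]-i[...,0])/(i.sum(2)+1)
def mask(d,p,sig):
    h=cv2.convexHull(np.round((proj(d,beampt(p,C))*8+3.5)).astype(np.int32)); m=np.zeros((384*8,512*8),np.uint8); cv2.fillConvexPoly(m,h,255)
    return cv2.GaussianBlur(cv2.resize(m,(512,384),interpolation=cv2.INTER_AREA)/255.,(0,0),sig)
def roi(d,p):
    w=np.zeros((384,512),np.uint8)
    for a,b in((.2,.31),(-.31,-.13)):
        h=cv2.convexHull(proj(d,beampt(p,[(x,y,0) for x in(-.055,.055) for y in(a,b)])).round().astype(np.int32)); cv2.fillConvexPoly(w,h,1)
    return w>0
def cost(D,p,W):
    out=[]
    for d,w in zip(D,W):
        m=mask(d,p,.8)[w]; s=sat(d)[w]; A=np.c_[m,np.ones_like(m)]; q=np.linalg.lstsq(A,s,rcond=None)[0]; out.append((A@q-s)/.1)
    return np.concatenate(out)
def jfit(sets,p0):
    # sets: list of image lists ; params x,y,yaw,tilt_i
    W=[[roi(d,np.r_[p0[:3],t]) for d in D] for D,t in zip(sets,p0[3:])]
    f=lambda p:np.concatenate([cost(D,np.r_[p[:3],t],w) for D,t,w in zip(sets,p[3:],W)])
    r=least_squares(f,p0,diff_step=None,x_scale=[.002,.002,.005]+[.01]*len(sets),method='trf') if 0 else None
    from scipy.optimize import minimize
    sc=np.array([.003,.003,.01]+[.02]*len(sets)); n=len(sc)
    r=minimize(lambda v:(f(p0+v*sc)**2).sum(),np.zeros(n),method='Powell',options=dict(xtol=.01,ftol=1e-6)); return p0+r.x*sc,r.fun
E
python3 - <<'E'
from sil import *
S=pickle.load(open('scene0.pkl','rb'));T=pickle.load(open('top0.pkl','rb'))
N=[mean('scene'),mean('top')];pickle.dump(N,open('n1.pkl','wb'));print(sensors.read_state()['clock'])
b=np.load('beam0.npy')
for k in(0,1,2):
    D=[[S,T],N] if k==0 else ([[S],[N[0]]] if k==1 else [[T],[N[1]]])
    print(k,jfit(D,np.r_[b[:3],.15,.02]))
E
```

```text
18.325
0 (array([ 0.59638158, -0.01172845,  0.16451511,  0.14203575,  0.00787306]), np.float64(228.75558881834462))
1 (array([ 0.59454861, -0.01223815,  0.16726744,  0.14888717,  0.01033689]), np.float64(149.73897512513298))
2 (array([ 0.59714203, -0.01168317,  0.16593632,  0.15185088,  0.01053037]), np.float64(9.419387949123411))
```

The tilt is about +0.010 rad (0.6°), with the left arm slightly up. That is acceptable but leaves thin margin. There's plenty of time, so I'll regrasp and move the tower about 7 mm outward.

Run:
```python
from sil import *
from plan import plan
N=pickle.load(open('n1.pkl','rb'));b=np.array([.5965,-.012,.165,.01])
px=(np.array([(307,108),(325,93),(350,103),(335,125)],float)+.5)/4-.5+[200,130]
c=atz(N[0],px.mean(0),.2022);d=c[:2]-b[:2];a=np.array([-np.sin(b[2]),np.cos(b[2])]);print('shaft',c,'r',d@a,'lat',d@[np.cos(b[2]),np.sin(b[2])])
# top view check: shaft-top centre from bright blob
q=proj(N[1],c);print(q)
i=N[1]['img'];u,v=q.round().astype(int);sub=i[v-15:v+16,u-15:u+16];m=(sub.min(2)>150);ys,xs=np.nonzero(m);print(m.sum(),atz(N[1],[u-15+xs.mean(),v-15+ys.mean()],.2022))
plan([.578,.1045,.25],9.2)
```

```text
shaft [0.57792274 0.10496957 0.2022    ] r 0.11843229269005014 lat 0.0008875729882204668
[224.9625453  170.61078483]
91 [0.57913025 0.10434173 0.2022    ]
now [0.3012 0.2784 0.3265] yang 9.02 spin -0.2 rows 12
[{"dx": -0.6, "dy": 0.68, "dz": 0.21, "spin": -0.0}, {"dx": -0.6, "dy": 0.68, "dz": 0.21, "spin": -0.0}, {"dx": -0.6, "dy": 0.68, "dz": 0.21, "spin": -0.0}, {"dx": -0.6, "dy": 0.68, "dz": 0.21, "spin": -0.0}, {"dx": -0.6, "dy": 0.69, "dz": 0.21, "spin": -0.0}, {"dx": -0.6, "dy": 0.68, "dz": 0.21, "spin": -0.0}, {"dx": -0.6, "dy": 0.69, "dz": 0.21, "spin": -0.0}, {"dx": -0.59, "dy": 0.68, "dz": 0.22, "spin": -0.0}, {"dx": -0.6, "dy": 0.69, "dz": 0.21, "spin": -0.0}, {"dx": -0.59, "dy": 0.68, "dz": 0.22, "spin": -0.0}]
[{"dx": -0.6, "dy": 0.69, "dz": 0.21, "spin": -0.0}, {"dx": -0.59, "dy": 0.68, "dz": 0.22, "spin": -0.0}]
end [0.57792679 0.10450244 0.24999227]
```

Emit:
move_arm:
  series:
    - {"dx":-0.72,"dy":0.82,"dz":0,"spin":0}
    - {"dx":-0.72,"dy":0.82,"dz":0,"spin":0}
    - {"dx":-0.72,"dy":0.82,"dz":0,"spin":0}
    - {"dx":-0.72,"dy":0.82,"dz":0,"spin":0}
    - {"dx":-0.72,"dy":0.82,"dz":0,"spin":0}
    - {"dx":-0.72,"dy":0.82,"dz":0,"spin":0}
    - {"dx":-0.72,"dy":0.82,"dz":0,"spin":0}
    - {"dx":-0.72,"dy":0.82,"dz":0,"spin":0}
    - {"dx":-0.72,"dy":0.82,"dz":0,"spin":0}
    - {"dx":-0.67,"dy":0.82,"dz":0,"spin":0}
  hand: 0.55

```text
clock: 19.58
position: [0.5786, 0.1047, 0.3263]
orientation: [-0.0, 0.649, 0.761, -0.0]
wrist_force: [0.2, -0.0, 1.1]
width: 0.0471
gripper_force: 0.0
```

Emit:
move_arm:
  series:
    - {"dx":0,"dy":0,"dz":0.8,"spin":0}
    - {"dx":0,"dy":0,"dz":0.9,"spin":0}
    - {"dx":0,"dy":0,"dz":0.6,"spin":0}
    - {"dx":0,"dy":0,"dz":0,"spin":0}
    - {"dx":0,"dy":0,"dz":0,"spin":0}
    - {"dx":0,"dy":0,"dz":0,"spin":0}

```text
clock: 20.32
position: [0.5783, 0.1057, 0.2589]
orientation: [0.001, 0.649, 0.761, 0.001]
wrist_force: [-0.6, 1.0, 0.7]
width: 0.0468
gripper_force: 0.0
```

Run:
```python
from plan import *
P=[]
for _ in range(8): grab_frame('scene');P.append(sensors.read_state()['position'])
print(np.mean(P,0));plan([.5783,.1045,.166],9.2,4)
```

```text
[0.57798886 0.10570803 0.25810987]
now [0.5777 0.1057 0.2575] yang 9.07 spin -0.1 rows 4
[{"dx": -0.01, "dy": 0.0, "dz": 0.76, "spin": -0.0}, {"dx": -0.01, "dy": 0.0, "dz": 0.76, "spin": -0.0}, {"dx": -0.01, "dy": 0.01, "dz": 0.77, "spin": -0.0}, {"dx": -0.01, "dy": 0.0, "dz": 0.76, "spin": -0.0}]
end [0.57822685 0.10455763 0.16602336]
```

Emit:
move_arm:
  series:
    - {"dx":-0.04,"dy":0.01,"dz":0.6,"spin":0}
    - {"dx":0,"dy":0,"dz":0.7,"spin":0}
    - {"dx":0,"dy":0,"dz":0.7,"spin":0}
    - {"dx":0,"dy":0,"dz":0.6,"spin":0}
    - {"dx":0,"dy":0,"dz":0.47,"spin":0}
    - {"dx":0,"dy":0,"dz":0,"spin":0}
    - {"dx":0,"dy":0,"dz":0,"spin":0}

```text
clock: 21.6
position: [0.5786, 0.1046, 0.1661]
orientation: [0.0, 0.649, 0.761, 0.0]
wrist_force: [-0.4, -0.3, 0.2]
width: 0.0466
gripper_force: 0.0
```

Emit:
move_arm:
  series:
    - {"dx":0,"dy":0,"dz":0,"spin":0}
    - {"dx":0,"dy":0,"dz":0,"spin":0}
    - {"dx":0,"dy":0,"dz":0,"spin":0}
    - {"dx":0,"dy":0,"dz":0,"spin":0}
    - {"dx":0,"dy":0,"dz":0,"spin":0}
    - {"dx":0,"dy":0,"dz":0,"spin":0}
  hand: 0.15
  grip_force: 25

```text
clock: 22.35
position: [0.5786, 0.1046, 0.1655]
orientation: [0.0, 0.649, 0.761, 0.0]
wrist_force: [1.8, -0.0, 1.4]
width: 0.0279
gripper_force: 29.9
```

Emit:
move_arm:
  series:
    - {"dx":0,"dy":0,"dz":-0.1,"spin":0}
    - {"dx":0,"dy":0,"dz":-0.15,"spin":0}
    - {"dx":0,"dy":0,"dz":-0.15,"spin":0}
    - {"dx":0,"dy":0,"dz":-0.15,"spin":0}
    - {"dx":0,"dy":0,"dz":-0.15,"spin":0}
    - {"dx":0,"dy":0,"dz":-0.25,"spin":0}
    - {"dx":0,"dy":0,"dz":-0.25,"spin":0}
    - {"dx":0.12,"dy":0,"dz":0,"spin":0}
    - {"dx":0.11,"dy":0,"dz":0,"spin":0}
    - {"dx":0,"dy":0,"dz":0,"spin":0}

```text
clock: 23.6
position: [0.5768, 0.1117, 0.2009]
orientation: [-0.0, 0.649, 0.761, -0.0]
wrist_force: [-0.3, 1.3, -1.8]
width: 0.0278
gripper_force: 29.6
```

Emit:
move_arm:
  series:
    - {"dx":0,"dy":0,"dz":0.2,"spin":0}
    - {"dx":0,"dy":0,"dz":0.2,"spin":0}
    - {"dx":0,"dy":0,"dz":0.15,"spin":0}
    - {"dx":0,"dy":0,"dz":0.15,"spin":0}
    - {"dx":0,"dy":0,"dz":0.15,"spin":0}
    - {"dx":0,"dy":0,"dz":0.15,"spin":0}
    - {"dx":0,"dy":0,"dz":0.1,"spin":0}
    - {"dx":0,"dy":0,"dz":0.1,"spin":0}
    - {"dx":0,"dy":0,"dz":0.03,"spin":0}
    - {"dx":0,"dy":0,"dz":0,"spin":0}

```text
clock: 24.85
position: [0.5772, 0.1115, 0.1647]
orientation: [0.0, 0.649, 0.761, 0.0]
wrist_force: [-0.3, 2.3, 1.7]
width: 0.0279
gripper_force: 29.8
```

Run:
```python
from sil import *
F=[];D=[]
for i in range(15):
    D.append(grab_frame('scene'));s=sensors.read_state();F.append(s['wrist_force'])
print(np.mean(F,0),s['position'],s['clock'])
b=np.array([.5945,-.0122,.1673]);d=D[-1]
ts=np.arange(-.04,.05,.01);w=[roi(d,np.r_[b,0])]
w[0]&=proj(d,[0,0,0]).shape[0]==2
X=np.mgrid[0:384,0:512];w[0]&=(X[0]>190)  # right end only, left may be hidden by gripper
print([(round(t,3),round((cost([d],np.r_[b,t],w)**2).sum(),2)) for t in ts])
```

```text
[-0.09845019  1.57317299  0.54688784] [0.57722621 0.11135256 0.16449361] 25.6
[(np.float64(-0.04), np.float64(89.77)), (np.float64(-0.03), np.float64(74.34)), (np.float64(-0.02), np.float64(60.01)), (np.float64(-0.01), np.float64(54.61)), (np.float64(0.0), np.float64(58.28)), (np.float64(0.01), np.float64(69.37)), (np.float64(0.02), np.float64(83.79)), (np.float64(0.03), np.float64(103.58)), (np.float64(0.04), np.float64(126.22))]
```

Near level again and only lightly loaded. Release, withdraw and check.

Emit:
move_arm:
  series:
    - {"dx":0,"dy":0,"dz":-0.02,"spin":0}
    - {"dx":0,"dy":0,"dz":0,"spin":0}
    - {"dx":0,"dy":0,"dz":0,"spin":0}
    - {"dx":0,"dy":0,"dz":0,"spin":0}
    - {"dx":0,"dy":0,"dz":-0.1,"spin":0}
    - {"dx":0,"dy":0,"dz":-0.3,"spin":0}
    - {"dx":0,"dy":0,"dz":-0.7,"spin":0}
    - {"dx":0,"dy":0,"dz":-1,"spin":0}
    - {"dx":0,"dy":0,"dz":-1,"spin":0}
    - {"dx":0,"dy":0,"dz":-1,"spin":0}
  hand: 0.5

```text
clock: 26.85
position: [0.5772, 0.1113, 0.2899]
orientation: [0.0, 0.649, 0.761, 0.0]
wrist_force: [0.3, -0.5, -0.4]
width: 0.0427
gripper_force: 0.0
```

Emit:
move_arm:
  series:
    - {"dx":0,"dy":0,"dz":-1,"spin":0}
    - {"dx":0.7,"dy":-0.8,"dz":-0.5,"spin":0}
    - {"dx":0.7,"dy":-0.8,"dz":0,"spin":0}
    - {"dx":0.7,"dy":-0.8,"dz":0,"spin":0}
    - {"dx":0.7,"dy":-0.8,"dz":0,"spin":0}
    - {"dx":0.7,"dy":-0.8,"dz":0,"spin":0}
    - {"dx":0.7,"dy":-0.8,"dz":0,"spin":0}
    - {"dx":0.7,"dy":-0.8,"dz":0,"spin":0}
    - {"dx":0.7,"dy":-0.8,"dz":0,"spin":0}
    - {"dx":0.7,"dy":-0.8,"dz":0,"spin":0}

```text
clock: 28.1
position: [0.3331, 0.2644, 0.3341]
orientation: [0.0, 0.649, 0.761, 0.001]
wrist_force: [-0.0, 0.6, -0.5]
width: 0.0425
gripper_force: 0.0
```

Emit:
move_arm:
  series:
    - {"dx":0,"dy":0,"dz":0,"spin":0}
    - {"dx":0,"dy":0,"dz":0,"spin":0}
    - {"dx":0,"dy":0,"dz":0,"spin":0}
    - {"dx":0,"dy":0,"dz":0,"spin":0}
    - {"dx":0,"dy":0,"dz":0,"spin":0}

```text
clock: 28.72
position: [0.3343, 0.2637, 0.3329]
orientation: [-0.0, 0.649, 0.761, -0.0]
wrist_force: [0.5, 0.2, -0.2]
width: 0.0429
gripper_force: 0.0
```

Run:
```python
from sil import *
S=pickle.load(open('scene0.pkl','rb'));T=pickle.load(open('top0.pkl','rb'));M=pickle.load(open('n1.pkl','rb'))
N=[mean('scene'),mean('top')];print(sensors.read_state()['clock'])
b=np.load('beam0.npy')
for k in(0,1): print(k,jfit([[[S,T][k]],[M[k]],[N[k]]],np.r_[b[:3],.15,.01,0]))
a=cv2.resize(N[0]['img'][130:280,200:350].astype(np.uint8),(600,600),interpolation=cv2.INTER_CUBIC);cv2.imwrite('pics/s6.png',a)
```

```text
29.125
0 (array([ 5.94353381e-01, -1.23877871e-02,  1.69561012e-01,  1.41502017e-01,
        2.64960988e-03,  1.05378950e-04]), np.float64(244.6082475818138))
1 (array([ 0.59709299, -0.01186275,  0.16591366,  0.15618118,  0.0130228 ,
        0.00292004]), np.float64(13.25704769371448))
```

View pics/s6.png

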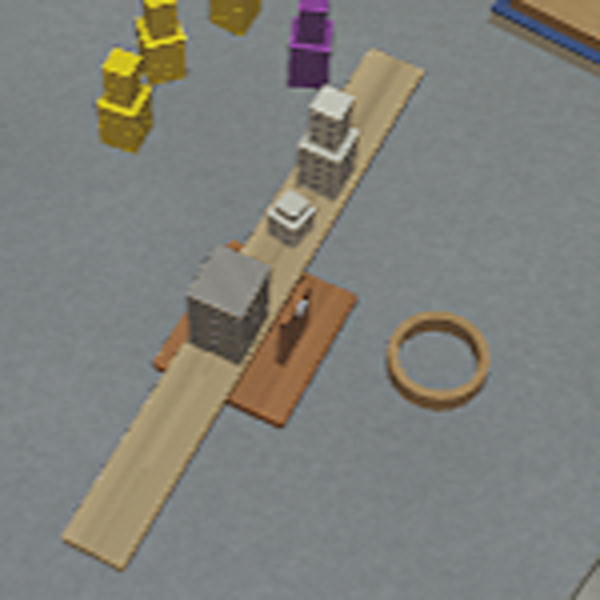

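The tower stands upright on the left arm at (328,145), the house and block are where they were, and both cameras put the tilt at 0 to 0.003 rad. I'm handing it in.

```bash
python3 -c "
from plant import job
print(job.close_job())"
```

```text
the job is handed in; nothing more can be done
None
```

The plaster tower (about 0.22 kg) stands upright on the raised left arm about 125 mm from the pivot, and the beam rests level to within about 0.2° as measured in both cameras; the job is handed in.

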